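# Load a centrifuge rotor in balance and put its cover on

## Task

Load the centrifuge rotor for a balanced run: all four wide tubes must stand in it, right down at the bottom of their sleeves, each straight across the hub from its twin - tall opposite tall, short opposite short (one of the four is already in; two places stay empty). Leave the slim tube in the rack, as it has no twin. Only when all tubes are in, set the clear domed cover on the rotor so that it sits down on its rim all round; lower everything into place, do not drop it, and let go.

Things in the scene. Friction and masses are not known exactly. Their poses are not given: they have to be found in the camera images.
- tall_tube_a: One tall tube, 92 mm high: translucent white body 26 mm in diameter with a tapered foot (13 mm across at the tip), flat-topped ribbed white screw cap 33 mm in diameter and 16 mm high at the top. Origin at the centre of the foot, z up along the tube. 45 g.
- tall_tube_b: The other tall tube, 92 mm high: translucent white body 26 mm in diameter with a tapered foot (13 mm across at the tip), flat-topped ribbed white screw cap 33 mm in diameter and 16 mm high at the top. Origin at the centre of the foot, z up along the tube. 45 g.
- short_tube_a: One short tube, 70 mm high: translucent white body 26 mm in diameter with a tapered foot (13 mm across at the tip), dome-topped ribbed white screw cap 28 mm in diameter and 18 mm high at the top. Origin at the centre of the foot, z up along the tube. 32 g.
- short_tube_b: The other short tube, 70 mm high: translucent white body 26 mm in diameter with a tapered foot (13 mm across at the tip), dome-topped ribbed white screw cap 28 mm in diameter and 18 mm high at the top. Origin at the centre of the foot, z up along the tube. 32 g.
- slim_tube: Slim tube without a twin, 92 mm high, body 16 mm and cap 19 mm in diameter; stands in the rack's one narrow hole and stays there. Origin at the centre of its foot.
- rack: Fixed grey block 112 (x) by 172 (y) by 60 mm high, origin at the centre of its underside. Six holes 35 mm deep (floor 25 mm above the bench) at x = -30 and +30, y = -60, 0 and +60 mm; 30 mm wide, but the one at (+30, +60) is 19 mm wide for the slim tube. Three of the four wide tubes start here, the fourth (of either kind) in the rotor.
- rotor: Metal rotor, 198 mm across, turns on its fixed stand with light drag. Origin on its axis, level with the sleeve floors, 25 mm above the bench; z up. Six upright sleeves at radius 62 mm, at 0, 60, .. 300 deg from its x axis: 38 mm deep, bore 31 mm, mouth flared to 37. Centre pin, 18 mm thick with pointed tip, to z = 86 mm guides the cover; flange (radius 83-99 mm, z = 38 mm) carries its rim.
- cover: Clear domed cover, 180 g, on the bench at the start, rim down. Origin at the centre of the rim's plane, z up. Rim 193 mm outside, dome 64 mm high, 60 mm deep inside; at its centre inside a socket (bore 22 mm, mouth 22 mm above the rim) drops over the rotor's pin. Black knob at the centre, 30 mm wide, 75 to 92 mm above the rim. Seated, its origin is 38 mm above the rotor's.
Mind the look-alikes: they are no part of the job. Leave any brown look-alike of the tall_tube_b alone. What is shaped like the tall_tube_a but brown or orange is not meant.

How it is judged (in metres and radians):
On the way:
1. all four wide tubes stand home in the rotor, each opposite its twin (z of each of tall_tube_a, tall_tube_b, short_tube_a, short_tube_b in the frame of rotor below 0.005 m and horizontal distance between tall_tube_a and rotor between 0.054 and 0.07 m and angle between each of tall_tube_a, tall_tube_b, short_tube_a, short_tube_b's own z axis and vertical below 0.15 rad and horizontal distance between tall_tube_b and rotor between 0.054 and 0.07 m and horizontal distance between short_tube_a and rotor between 0.054 and 0.07 m and horizontal distance between short_tube_b and rotor between 0.054 and 0.07 m and horizontal distance between tall_tube_a and tall_tube_b above 0.115 m and horizontal distance between short_tube_a and short_tube_b above 0.115 m), for 0.2 s.
At the end, for the whole second after the job is handed in: Four wide tubes at the sleeve floors (within 5 mm), upright (0.15 rad), twins straight across (over 115 mm apart; across is 124, other places 107 or less); cover on the flange within 4 mm, centred to 6 mm, level to 0.05 rad; all released and at rest; slim tube in the rack (all of step 1 and z of cover in the frame of rotor below 0.042 m and horizontal distance between cover and rotor below 0.006 m and angle between cover's own z axis and vertical below 0.05 rad and linear speed of each of tall_tube_a, tall_tube_b, short_tube_a, short_tube_b, cover below 0.02 m/s); the robot touches nothing.
It fails at once if the slim tube is taken out of its place or tipped (distance of slim_tube from where it was at the start of the episode above 0.02 m or angle between slim_tube's own z axis and vertical above 0.35 rad).
It fails at once if a tube is dropped into its sleeve from its mouth or higher (over 0.9 m/s inside it) ((horizontal distance between tall_tube_a and rotor below 0.08 m and z of tall_tube_a in the frame of rotor below 0.036 m and linear speed of tall_tube_a above 0.9 m/s) or (horizontal distance between tall_tube_b and rotor below 0.08 m and z of tall_tube_b in the frame of rotor below 0.036 m and linear speed of tall_tube_b above 0.9 m/s) or (horizontal distance between short_tube_a and rotor below 0.08 m and z of short_tube_a in the frame of rotor below 0.036 m and linear speed of short_tube_a above 0.9 m/s) or (horizontal distance between short_tube_b and rotor below 0.08 m and z of short_tube_b in the frame of rotor below 0.036 m and linear speed of short_tube_b above 0.9 m/s)).
It fails at once if the cover is dropped onto the rotor (over 0.7 m/s just above its seat) (horizontal distance between cover and rotor below 0.05 m and z of cover in the frame of rotor below 0.06 m and linear speed of cover above 0.7 m/s).
It also fails if it takes over 99 s, if anything falls off the work surface, if the arm or the gripper's body presses on something with over 40 N, if the wrist force passes 120 N, or if a joint passes its speed limit or range.

## Robot

A 7-joint arm with a two-finger parallel gripper is mounted at the origin on a cart in front of the work surface, level with it; the furniture and walls round the work are solid. World frame = base frame: x ahead of the robot, y to its left, z up, the work surface at z = 0. Lengths are in m, angles in degrees, forces in N, time in s.
With the tool pointing down it reaches from about 0.425 to 0.875 m from the base axis. Payload 4.7 kg.
Tool frame: the origin (TCP) lies on the centre line of the jaws, within the pads' length; the fingertips stand 19 mm ahead of it and the grasp point (between the pads) is the TCP; z points along the fingers, y is the line along which they close (so a half turn about z gives the same grasp; the last joint's range is limited). The gripper opens to 87 mm and grips with 3 to 60 N. Pads are 19 mm wide; open, the fingers measure 117 mm over their backs; the gripper's body (75 mm by 190 mm) begins 51 mm behind the grasp point.
Start: joints at [65.151, 18.392, -4.016, 83.108, 1.295, 78.541, -3.26], TCP at [0.281, -0.586, 0.242] pointing down, gripper open.
Joint ranges: [-163.93, 163.93], [-17.29, 119.83], [-79.2, 71.16], [3.27, 140.29], [-89.18, 269.18], [5.43, 117.66], [-154.24, 154.24]. Speed limits (degrees/s): [147.25, 147.25, 180, 180, 180, 180, 180].

## Interface

Orientations are given as [roll, pitch, yaw] about the fixed x, y, z axes, in that order (R = Rz(yaw) Ry(pitch) Rx(roll)).
In Python, from cell import env, imaging gives the robot as it stands.
- The arm moves only by the shell command python3 -m crank 'ROWS' [OPENING] [FORCE]. ROWS is JSON, a list of rows, each an object of numbers: "x", "y", "z": the shift along the tool's x, y, z in m; "turn": the turn about the tool's z in rad. In form: [{"x": .., "y": .., "z": .., "turn": ..}, ...]. A call has 1 to 12 rows; each row is the pose to reach, as a shift and turn from the pose commanded when the call began, along the tool's axes at that moment; what a row does not reach only later rows make up. A row lasts 1/8 s, in which the tool goes at most 62.5 mm and 10.7 degrees, less where a joint would pass 70% of its speed; a pose out of reach is approached as far as the arm can. A call with a gripper value outside its range is refused whole. OPENING is the finger opening in m, from 0 to 0.087, set as the call begins (- or left out, the last holds). The fingers move at their own pace and stop on an object; FORCE is the grip in N (left out, the last holds). Time passes only in rows, so rows that repeat a pose let the fingers close. It gives the time, the measured TCP pose, the force, the opening and the grip force at its end, in the units of the state.
- env.get_obs(): the state, without advancing time (a new reading comes with each control period).
- imaging.read_camera(name): name is "side" or "top" or "wrist"; returns the picture (400x640x3 uint8, red, green, blue); there is no depth.
- imaging.get_calibration(name): a dict with "camera_matrix" (3x3 intrinsics, pixels), "position" and "attitude" of the camera in the world. Camera axes: x right, y up, looking along -z (the intrinsics and any distortion apply to the point x, -y, -z); pixel columns grow to the right and rows downward; lengths in m; the calibration is good to about 2 mm. A picture is of the moment at which its call begins: read the wrist's pose just before it. get_calibration takes no time and is no camera call; for the wrist camera it gives the pose at the moment of the call.
- env.sign_off(): hands the job in; it is judged then, once.
The state is a dict: "time_s": time; "qpos": joint angles; "joint_velocities": joint speeds; "effort": joint torques, N m; "tool_pos": TCP position; "tool_rot": TCP orientation; "force": force on the tool from outside, world axes, zero at the start; "wrist_torque": the same for the moment, N m; "grip_width": finger opening in m; "grasp_force": force on a finger pad.
Only numpy, scipy, OpenCV 4.12 (cv2) and the standard library are available. Lean on these libraries where they do the work, as an engineer would, in place of code of your own. Each camera call takes 0.05 s, during which the arm holds its last target. There are 200 camera calls.

## Working session

There is one attempt and no reset: what is moved stays moved. The work goes in short steps, Python scripts to look and compute and a shell command to move; the robot and the scene stay as the last step left them, time stands still between calls to the robot, and variables do not carry over. Pictures are saved under pics/ and viewed, at most 14 in all, crops included, and the job is handed in when it is done.

```bash
ls; mkdir -p pics
python3 - <<'E'
from cell import env, imaging
import cv2
for n in ("top","side"):
    cv2.imwrite(f"pics/{n}0.png",imaging.read_camera(n)[:,:,::-1])
    c=imaging.get_calibration(n);print(n,c)
print(env.get_obs())
E
```

```text
pics
top {'camera_matrix': array([[375.66736156,   0.        , 319.23587696],
       [  0.        , 375.66736156, 200.11004442],
       [  0.        ,   0.        ,   1.        ]]), 'position': array([0.28407313, 0.00348786, 1.14434206]), 'attitude': array([ 11.23680382,   0.35874763, -90.52494606])}
side {'camera_matrix': array([[484.4418824 ,   0.        , 321.09741792],
       [  0.        , 484.4418824 , 208.83412354],
       [  0.        ,   0.        ,   1.        ]]), 'position': array([ 0.54337458, -1.0185114 ,  0.67859187]), 'attitude': array([58.42875508, -1.31823368,  4.31276678])}
{'time_s': 0.1, 'qpos': array([65.14901124, 18.43505922, -4.01409462, 83.16881922,  1.29567226,
       78.54122833, -3.26154781]), 'joint_velocities': array([ 0.0832972 , -0.05483443,  0.03438119, -0.1694052 ,  0.05375634,
       -0.01866347, -0.0869465 ]), 'effort': array([-1.10665896e-03, -4.92570877e+01, -4.06302055e-01, -3.13396382e+01,
       -6.40928792e-02,  3.95237573e-02,  1.00710258e-04]), 'tool_pos': array([ 0.28119257, -0.58550639,  0.24055992]), 'tool_rot': array([-1.79900158e+02,  6.64119157e-03,  2.56578320e+01]), 'force': array([ 0.73635104, -0.31030995, -0.21786707]), 'wrist_torque': array([-0.05775497, -0.03110217, -0.00632952]), 'grasp_force': 0.0, 'grip_width': 0.08693995129286322}
```

View pics/top0.png

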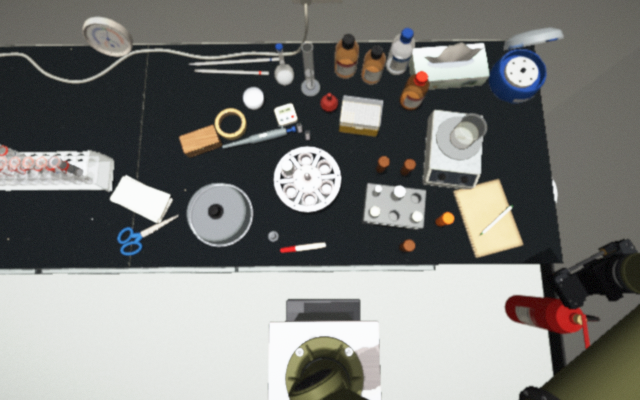

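View pics/side0.png

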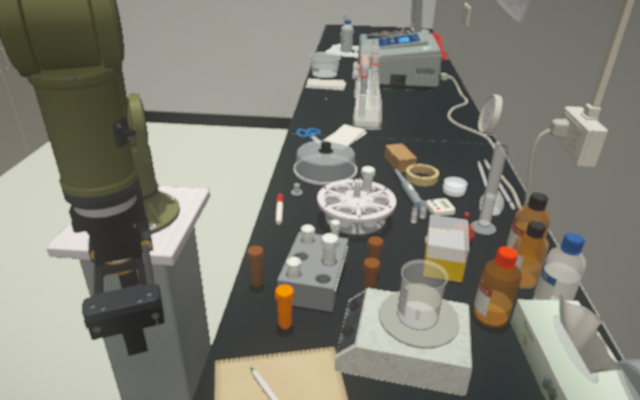

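The top view shows the rotor at (307,179), the cover knob at (214,211) and the rack at (395,206). I'll enlarge that area for detail.

```bash
cat > h.py <<'E'
import numpy as np, cv2
from scipy.spatial.transform import Rotation as R
from cell import env, imaging
def cal(n):
    c=imaging.get_calibration(n); return np.array(c['camera_matrix']),np.array(c['position']),R.from_euler('xyz',c['attitude'],degrees=True).as_matrix()
def w(c,u,v,z):
    K,p,A=c; d=A@(np.array([(u-K[0,2])/K[0,0],-(v-K[1,2])/K[1,1],-1])); return p+d*(z-p[2])/d[2]
def px(c,P):
    K,p,A=c; q=A.T@(np.array(P)-p); return np.array([K[0,2]+K[0,0]*q[0]/-q[2],K[1,2]-K[1,1]*q[1]/-q[2]])
def tool():
    o=env.get_obs(); return np.array(o['tool_pos']),R.from_euler('xyz',o['tool_rot'],degrees=True).as_matrix(),o
def snap(n,f):
    c=cal(n); im=imaging.read_camera(n)[:,:,::-1].copy(); cv2.imwrite(f,im); return c,im
E
python3 - <<'E'
from h import *
im=cv2.imread('pics/top0.png'); cv2.imwrite('pics/c1.png',cv2.resize(im[135:255,265:435],None,fx=4.7,fy=4.7,interpolation=cv2.INTER_CUBIC))
c=cal('top')
for n,u,v,z in [('rotor',307,179,.063),('pin',307.5,177,.111),('knob',214,211,.092),('rack',395,206,.06)]: print(n,w(c,u,v,z))
print(cal('wrist'), tool()[:2])
E
```

```text
rotor [0.56322963 0.04402596 0.063     ]
pin [0.55667885 0.04078989 0.111     ]
knob [0.46473242 0.30781223 0.092     ]
rack [ 0.47965571 -0.21351799  0.06      ]
(array([[358.49084006,   0.        , 316.99092654],
       [  0.        , 358.49084006, 195.85700125],
       [  0.        ,   0.        ,   1.        ]]), array([ 0.35109556, -0.55260592,  0.38354367]), array([[ 0.43311877,  0.86469113,  0.25439611],
       [-0.90133419,  0.41619457,  0.11991145],
       [-0.00219192, -0.28123181,  0.95963736]])) (array([ 0.28119257, -0.58550639,  0.24055992]), array([[ 9.01395931e-01,  4.32994962e-01, -8.59003300e-04],
       [ 4.32995798e-01, -9.01394656e-01,  1.52054962e-03],
       [-1.15910659e-04, -1.74256206e-03, -9.99998475e-01]]))
```

View pics/c1.png

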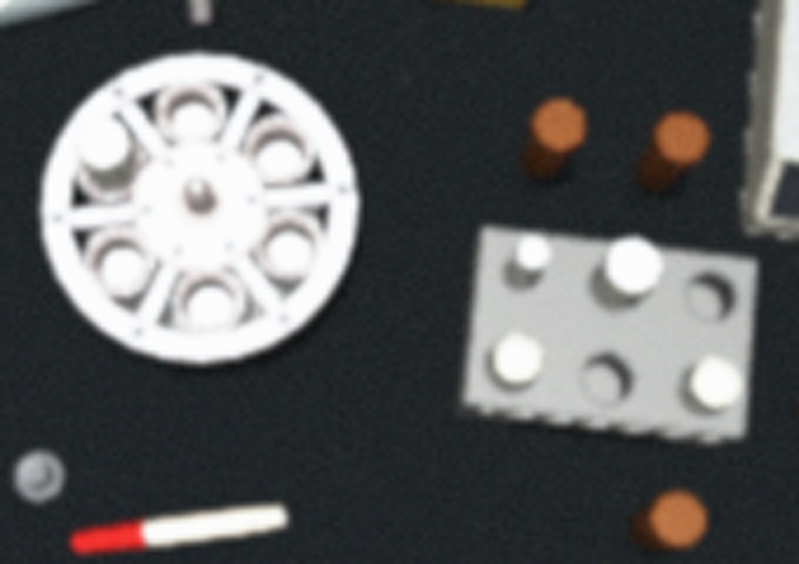

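The enlarged view shows:
- The slim tube is at rack hole (+30,+60) and the tall tube at (+30,0).
- The two short tubes are at (-30,±60).
- The rotor already holds the other tall tube in its upper-left sleeve, so the lower-right sleeve at crop (290,245) is its opposite.

Next I'll measure these.

Run:
```python
from h import *
c=cal('top')
f=lambda u,v:(265+u/4.7,135+v/4.7)
T={}
for n,u,v,z in [('slim',533,250,.117),('tall',633,265,.117),('s1',517,360,.092),('s2',715,383,.092),('rtall',103,144,.117),('rtallS',103,144,.095),('o1',558,125,.092),('o2',680,138,.092),('o3',678,520,.092),
 ('pin',200,195,.111),('rim centre',200,208,.063),('m',187,110,.063),('m',280,150,.063),('m',290,245,.063),('m',210,303,.063),('m',122,265,.063),('corner',482,226,.06),('corner',758,258,.06),('corner',745,438,.06),('corner',463,404,.06)]:
    T[n]=w(c,*f(u,v),z);print(n,T[n].round(4), np.hypot(*(T[n][:2]-[.559,.0415])).round(3), np.degrees(np.arctan2(*(T[n][:2]-[.559,.0415])[::-1])).round(1))
```

```text
slim [ 0.5206 -0.1581  0.117 ] 0.203 -100.9
tall [ 0.5108 -0.2172  0.117 ] 0.263 -100.6
s1 [ 0.4583 -0.1497  0.092 ] 0.216 -117.8
s2 [ 0.4431 -0.2681  0.092 ] 0.331 -110.5
rtall [0.5891 0.099  0.117 ] 0.065 62.4
rtallS [0.5956 0.101  0.095 ] 0.07 58.4
o1 [ 0.6056 -0.1807  0.092 ] 0.227 -78.2
o2 [ 0.5964 -0.2557  0.092 ] 0.3 -82.8
o3 [ 0.3613 -0.2413  0.092 ] 0.345 -124.9
pin [0.5582 0.0406 0.111 ] 0.001 -133.6
rim centre [0.5624 0.0424 0.063 ] 0.004 14.5
m [0.627  0.0505 0.063 ] 0.069 7.5
m [ 0.5999 -0.0086  0.063 ] 0.065 -50.8
m [ 0.5378 -0.0141  0.063 ] 0.06 -110.8
m [0.5012 0.0363 0.063 ] 0.058 -174.9
m [0.5261 0.0915 0.063 ] 0.06 123.4
corner [ 0.5496 -0.1355  0.06  ] 0.177 -93.0
corner [ 0.527  -0.3081  0.06  ] 0.351 -95.2
corner [ 0.4135 -0.2928  0.06  ] 0.365 -113.5
corner [ 0.4364 -0.1199  0.06  ] 0.203 -127.2
```

```bash
python3 -m crank '[{"x":0.05,"y":-0.032,"turn":-0.16},{"x":0.1,"y":-0.064,"turn":-0.32},{"x":0.15,"y":-0.096,"turn":-0.48},{"x":0.2,"y":-0.128,"turn":-0.64},{"x":0.25,"y":-0.16,"turn":-0.8},{"x":0.3,"y":-0.192,"turn":-0.95},{"x":0.345,"y":-0.22,"turn":-0.995},{"x":0.367,"y":-0.232,"turn":-0.995},{"x":0.367,"y":-0.232,"turn":-0.995},{"x":0.367,"y":-0.232,"turn":-0.995}]' 0.055 15
python3 - <<'E'
from h import *
c,im=snap('wrist','pics/w1.png')
print(tool()[0],px(c,[.511,-.2175,.117]))
E
```

```text
[ 0.28119385 -0.58560147  0.24071111] [-158.88533135 -526.96851076]invalid input
```

View pics/w1.png

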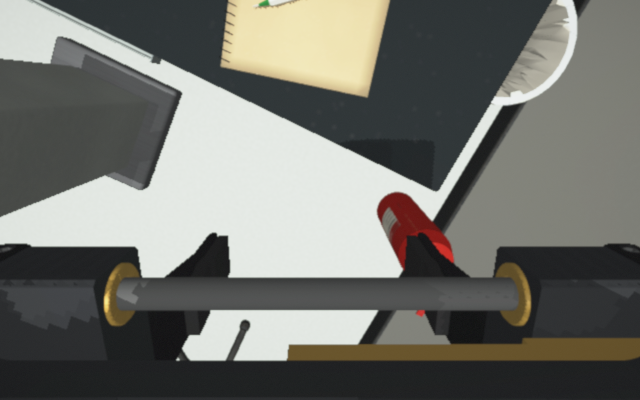

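The picture shows the arm still at its start pose, with the notebook and extinguisher in view. The move was refused, probably because each row needs all four keys.

```bash
python3 -m crank '[{"x":0.05,"y":-0.032,"z":0,"turn":-0.16},{"x":0.1,"y":-0.064,"z":0,"turn":-0.32},{"x":0.15,"y":-0.096,"z":0,"turn":-0.48},{"x":0.2,"y":-0.128,"z":0,"turn":-0.64},{"x":0.25,"y":-0.16,"z":0,"turn":-0.8},{"x":0.3,"y":-0.192,"z":0,"turn":-0.95},{"x":0.345,"y":-0.22,"z":0,"turn":-0.995},{"x":0.367,"y":-0.232,"z":0,"turn":-0.995},{"x":0.367,"y":-0.232,"z":0,"turn":-0.995},{"x":0.367,"y":-0.232,"z":0,"turn":-0.995}]' 0.055 15
python3 - <<'E'
from h import *
c,im=snap('wrist','pics/w2.png')
print(tool()[0],px(c,[.511,-.2175,.117]))
E
```

```text
time_s: 1.4
tool_pos: [0.5108, -0.2195, 0.2412]
tool_rot: [-179.9, 0.1, 82.6]
force: [-0.5, -0.7, -0.2]
grip_width: 0.0547
grasp_force: 0.0
[ 0.51071982 -0.21985345  0.24128933] [316.75596932 191.69984113]
```

View pics/w2.png

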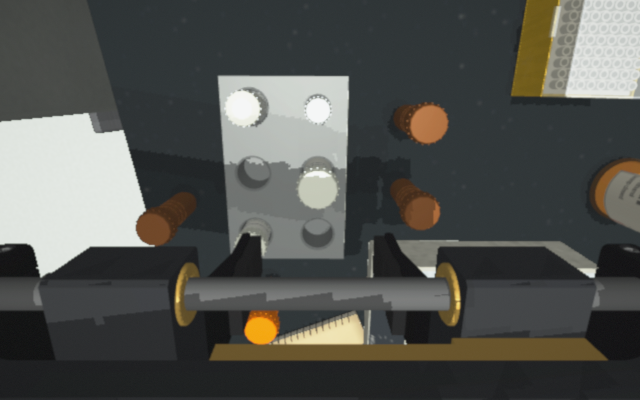

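The wrist view shows the tall cap at (318,188), the slim cap at (318,108) and the near-rotor short cap at (243,107). The other short tube is partly hidden near (252,238).

Run:
```python
from h import *
c=cal('wrist');p,A,o=tool()
for n,u,v,z in [('tall',318,188,.117),('slim',318,109,.117),('s1',243,107,.092),('corner',218,76,.06),('corner',348,76,.06),('corner',345,258,.06)]:
    q=w(c,u,v,z);print(n,q.round(4),(A.T@(q-p)).round(4))
```

```text
tall [ 0.5122 -0.2151  0.117 ] [0.005  0.001  0.1243]
slim [ 0.5199 -0.1562  0.117 ] [0.0644 0.0009 0.1242]
s1 [ 0.4611 -0.1482  0.092 ] [ 0.0647 -0.0584  0.1493]
corner [ 0.4381 -0.1204  0.06  ] [ 0.0893 -0.0849  0.1813]
corner [ 0.5487 -0.135   0.06  ] [0.0893 0.0267 0.1812]
corner [ 0.5276 -0.3051  0.06  ] [-0.0822  0.028   0.1813]
```

```bash
python3 -m crank '[{"x":0.0045,"y":0.001,"z":0.05,"turn":0},{"x":0.0045,"y":0.001,"z":0.1,"turn":0},{"x":0.0045,"y":0.001,"z":0.133,"turn":0},{"x":0.0045,"y":0.001,"z":0.133,"turn":0},{"x":0.0045,"y":0.001,"z":0.133,"turn":0}]' 0.055 20
python3 -m crank '[{"x":0,"y":0,"z":0,"turn":0},{"x":0,"y":0,"z":0,"turn":0},{"x":0,"y":0,"z":0,"turn":0},{"x":0,"y":0,"z":0,"turn":0},{"x":0,"y":0,"z":-0.05,"turn":0},{"x":0,"y":0,"z":-0.1,"turn":0},{"x":0,"y":0,"z":-0.12,"turn":0},{"x":0,"y":0,"z":-0.12,"turn":0}]' 0.02 20
```

```text
time_s: 2.08
tool_pos: [0.5139, -0.2149, 0.11]
tool_rot: [179.9, 0.1, 82.6]
force: [1.0, -0.7, 0.8]
grip_width: 0.055
grasp_force: 0.0
time_s: 3.08
tool_pos: [0.5143, -0.2138, 0.2302]
tool_rot: [179.8, 0.1, 82.7]
force: [0.5, 0.0, -0.3]
grip_width: 0.0322
grasp_force: 20.0
```

```bash
python3 -m crank '[{"x":0.05,"y":0,"z":0,"turn":0},{"x":0.1,"y":0,"z":0,"turn":0},{"x":0.15,"y":0,"z":0,"turn":0},{"x":0.15,"y":0,"z":0,"turn":0},{"x":0.15,"y":0,"z":0,"turn":0}]'
python3 - <<'E'
from h import *
c,im=snap('wrist','pics/w3.png')
print(tool()[0],px(c,[.534,-.014,.063]),px(c,[.561,.042,.063]))
E
```

```text
time_s: 3.7
tool_pos: [0.5317, -0.0653, 0.227]
tool_rot: [-179.9, 0.0, 82.7]
force: [-0.1, -1.6, -0.8]
grip_width: 0.0322
grasp_force: 20.0
[ 0.53175433 -0.06614549  0.22723922] [312.21901257 122.71931788] [336.63757134  47.32254589]
```

View pics/w3.png

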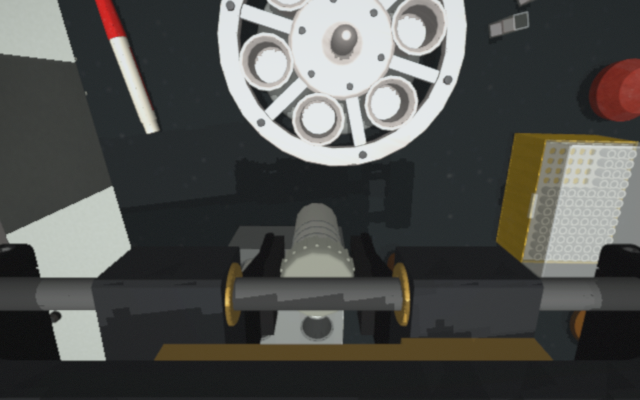

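The sleeves' mouths are at (318,119), (391,102), (267,61) and (419,26), with the pin at (346,36). The tube hangs with its foot near (316,210). Now I'll fit the rotor pose.

```bash
cat >> h.py <<'E'
from scipy.optimize import least_squares
def fit(c,obs,z=.063,x0=(.561,.042,np.radians(4))):
    # obs: list of (k,u,v), sleeve k at angle x[2]+60k
    P=[(k,w(c,u,v,z)[:2]) for k,u,v in obs]
    f=lambda x:np.ravel([x[:2]+.062*np.array([np.cos(x[2]+k*np.pi/3),np.sin(x[2]+k*np.pi/3)])-q for k,q in P])
    r=least_squares(f,x0); print('fit',r.x[:2].round(4),np.degrees(r.x[2]).round(1),'res mm',(r.fun*1000).round(1)); return r.x
def sl(x,k): return x[:2]+.062*np.array([np.cos(x[2]+k*np.pi/3),np.sin(x[2]+k*np.pi/3)])
E
python3 - <<'E'
from h import *
c=cal('wrist');p,A,o=tool()
x=fit(c,[(4,318,119),(5,391,102),(3,267,61),(0,419,26)])
print('pin',w(c,346,36,.111)); print('foot px',px(c,p+[0,0,-.085]))
for k in range(6): s=sl(x,k); print(k,s.round(4),(A.T@(np.r_[s,.063]-p)).round(4))
E
```

```text
fit [0.5658 0.0436] 4.8 res mm [ 0.  -0.1  0.  -0.7 -0.6  0.2  0.5  0.6]
pin [0.56533663 0.04245146 0.111     ]
foot px [316.91946203 210.43950101]
0 [0.6276 0.0489] [0.1265 0.0805 0.164 ]
1 [0.5922 0.0997] [0.1724 0.0388 0.1641]
2 [0.5304 0.0945] [ 0.1592 -0.0218  0.1642]
3 [0.504  0.0384] [ 0.1002 -0.0406  0.1643]
4 [ 0.5395 -0.0125] [0.0543 0.001  0.1642]
5 [ 0.6012 -0.0073] [0.0675 0.0616 0.1641]
```

```bash
python3 -m crank '[{"x":0.04,"y":0.001,"z":0,"turn":0},{"x":0.054,"y":0.001,"z":0,"turn":0},{"x":0.054,"y":0.001,"z":0.03,"turn":0},{"x":0.054,"y":0.001,"z":0.06,"turn":0},{"x":0.054,"y":0.001,"z":0.08,"turn":0},{"x":0.054,"y":0.001,"z":0.095,"turn":0},{"x":0.054,"y":0.001,"z":0.108,"turn":0},{"x":0.054,"y":0.001,"z":0.117,"turn":0},{"x":0.054,"y":0.001,"z":0.119,"turn":0},{"x":0.054,"y":0.001,"z":0.119,"turn":0}]'
```

```text
time_s: 5.0
tool_pos: [0.5398, -0.0117, 0.109]
tool_rot: [-179.9, 0.0, 82.6]
force: [0.5, 0.9, -1.1]
grip_width: 0.0319
grasp_force: 20.0
```

```bash
python3 -m crank '[{"x":0,"y":0,"z":0,"turn":0},{"x":0,"y":0,"z":0,"turn":0},{"x":0,"y":0,"z":-0.02,"turn":0},{"x":0,"y":0,"z":-0.07,"turn":0},{"x":-0.02,"y":-0.01,"z":-0.11,"turn":0},{"x":-0.07,"y":-0.03,"z":-0.11,"turn":0},{"x":-0.12,"y":-0.05,"z":-0.11,"turn":0},{"x":-0.1445,"y":-0.0607,"z":-0.11,"turn":0},{"x":-0.1445,"y":-0.0607,"z":-0.11,"turn":0}]' 0.05
python3 - <<'E'
from h import *
c,im=snap('wrist','pics/w4.png')
c2,im2=snap('top','pics/t4.png')
p,A,o=tool();print(p,px(c,[.461,-.148,.092]))
s=cv2.resize(im2[135:255,265:435],None,fx=3.76,fy=3.76,interpolation=cv2.INTER_CUBIC)
s=cv2.copyMakeBorder(s,0,0,0,1,0)[:, :640]
cv2.imwrite('pics/v4.png',cv2.resize(np.vstack([im,s[:,:640] if s.shape[1]>=640 else cv2.copyMakeBorder(s,0,0,0,640-s.shape[1],0)]),None,fx=.7,fy=.7))
E
```

```text
time_s: 6.12
tool_pos: [0.4606, -0.1493, 0.2198]
tool_rot: [180.0, 0.1, 82.4]
force: [0.6, 0.7, 0.1]
grip_width: 0.0496
grasp_force: 0.0
[ 0.46214624 -0.14616657  0.21980091] [316.97361639 191.19135209]
```

View pics/v4.png

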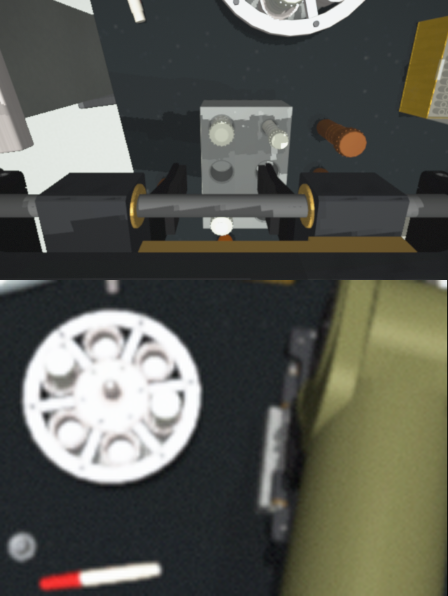

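The tall tube now stands in the lower-right sleeve across from its twin. The short cap sits at wrist pixel (314,188), close to the predicted point, so I'll grasp it.

```bash
python3 -m crank '[{"x":0.001,"y":-0.001,"z":0.05,"turn":0},{"x":0.001,"y":-0.001,"z":0.1,"turn":0},{"x":0.001,"y":-0.001,"z":0.135,"turn":0},{"x":0.001,"y":-0.001,"z":0.135,"turn":0},{"x":0.001,"y":-0.001,"z":0.135,"turn":0}]'
python3 -m crank '[{"x":0,"y":0,"z":0,"turn":0},{"x":0,"y":0,"z":0,"turn":0},{"x":0,"y":0,"z":0,"turn":0},{"x":0,"y":0,"z":0,"turn":0},{"x":0,"y":0,"z":-0.05,"turn":0},{"x":0,"y":0,"z":-0.1,"turn":0},{"x":0,"y":0,"z":-0.13,"turn":0},{"x":0,"y":0,"z":-0.13,"turn":0}]' 0.015 20
```

```text
time_s: 6.85
tool_pos: [0.4619, -0.145, 0.0857]
tool_rot: [179.9, -0.0, 82.8]
force: [-0.2, -1.3, 0.9]
grip_width: 0.0498
grasp_force: 0.0
time_s: 7.85
tool_pos: [0.4624, -0.1463, 0.2171]
tool_rot: [179.7, 0.1, 82.7]
force: [0.5, 0.2, -0.7]
grip_width: 0.0274
grasp_force: 20.0
```

```bash
python3 -m crank '[{"x":0.05,"y":0.01,"z":0,"turn":0},{"x":0.1,"y":0.02,"z":0,"turn":0},{"x":0.135,"y":0.02,"z":0,"turn":0},{"x":0.135,"y":0.02,"z":0,"turn":0},{"x":0.135,"y":0.02,"z":0,"turn":0}]'
python3 - <<'E'
from h import *
c,im=snap('wrist','pics/w5.png')
p,A,o=tool();print(p,[px(c,q) for q in ([.504,.0384,.063],[.5658,.0436,.111],p-[0,0,.06])])
E
```

```text
time_s: 8.48
tool_pos: [0.4972, -0.0154, 0.2134]
tool_rot: [-179.9, 0.0, 82.6]
force: [0.3, -0.3, -1.2]
grip_width: 0.0273
grasp_force: 20.0
[ 0.49730695 -0.01592915  0.21356654] [array([316.95427271, 120.27840315]), array([408.09559491, 105.93518599]), array([317.08668303, 224.55716704])]
```

View pics/w5.png

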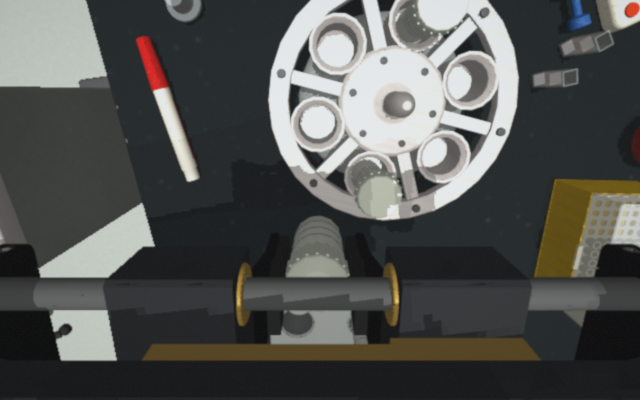

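The placed tall cap is at (380,196). Mouths are at (317,123), (337,43), (470,79) and (442,156).

Run:
```python
from h import *
c=cal('wrist');p,A,o=tool()
x=fit(c,[(3,317,123),(2,337,43),(0,470,79),(5,442,156)])
s=sl(x,4);print('cap4 pred if seated',px(c,[*s,.117]),'if 10 high',px(c,[*s,.127]))
for k in (0,3): s=sl(x,k); print(k,s.round(4),(A.T@(np.r_[s,.063]-p)).round(4))
```

```text
fit [0.565  0.0445] 8.2 res mm [-0.4 -0.  -0.1  0.3 -0.  -0.3  0.5  0. ]
cap4 pred if seated [380.18706566 193.29275439] if 10 high [382.68742095 197.40162534]
0 [0.6264 0.0534] [0.0856 0.1192 0.1503]
3 [0.5036 0.0357] [ 0.0521 -0.0002  0.1505]
```

```bash
python3 -m crank '[{"x":0.04,"y":0,"z":0,"turn":0},{"x":0.052,"y":0,"z":0,"turn":0},{"x":0.052,"y":0,"z":0.04,"turn":0},{"x":0.052,"y":0,"z":0.07,"turn":0},{"x":0.052,"y":0,"z":0.09,"turn":0},{"x":0.052,"y":0,"z":0.105,"turn":0},{"x":0.052,"y":0,"z":0.118,"turn":0},{"x":0.052,"y":0,"z":0.127,"turn":0},{"x":0.052,"y":0,"z":0.129,"turn":0},{"x":0.052,"y":0,"z":0.129,"turn":0}]'
```

```text
time_s: 9.78
tool_pos: [0.5049, 0.0372, 0.0859]
tool_rot: [180.0, 0.0, 82.7]
force: [-0.1, 0.8, -0.7]
grip_width: 0.0273
grasp_force: 20.0
```

```bash
python3 -m crank '[{"x":0,"y":0,"z":0,"turn":0},{"x":0,"y":0,"z":0,"turn":0},{"x":0,"y":0,"z":-0.02,"turn":0},{"x":0,"y":0,"z":-0.07,"turn":0},{"x":-0.03,"y":0,"z":-0.12,"turn":0},{"x":-0.09,"y":-0.01,"z":-0.13,"turn":0},{"x":-0.15,"y":-0.02,"z":-0.13,"turn":0},{"x":-0.21,"y":-0.02,"z":-0.13,"turn":0},{"x":-0.27,"y":-0.02,"z":-0.13,"turn":0},{"x":-0.307,"y":-0.02,"z":-0.13,"turn":0},{"x":-0.307,"y":-0.02,"z":-0.13,"turn":0}]' 0.05
python3 - <<'E'
from h import *
c,im=snap('wrist','pics/w6.png')
p,A,o=tool();print(p,px(c,[.4449,-.2675,.092]))
E
```

```text
time_s: 11.15
tool_pos: [0.4442, -0.2684, 0.2154]
tool_rot: [-180.0, 0.0, 82.3]
force: [0.2, 0.5, 0.3]
grip_width: 0.0503
grasp_force: 0.0
[ 0.4451578  -0.26575959  0.21544337] [317.4872702  193.30548767]
```

View pics/w6.png

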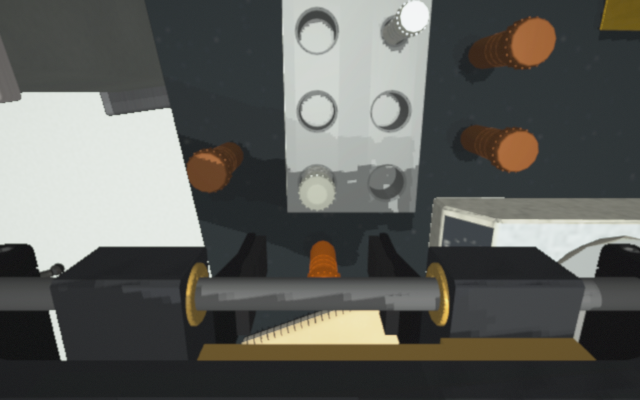

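The second short cap is at (317,191), almost exactly under the tool, and the slim tube is undisturbed at (413,15).

```bash
python3 -m crank '[{"x":0,"y":0,"z":0.05,"turn":0},{"x":0,"y":0,"z":0.1,"turn":0},{"x":0,"y":0,"z":0.13,"turn":0},{"x":0,"y":0,"z":0.13,"turn":0},{"x":0,"y":0,"z":0.13,"turn":0}]'
python3 -m crank '[{"x":0,"y":0,"z":0,"turn":0},{"x":0,"y":0,"z":0,"turn":0},{"x":0,"y":0,"z":0,"turn":0},{"x":0,"y":0,"z":0,"turn":0},{"x":0,"y":0,"z":-0.05,"turn":0},{"x":0,"y":0,"z":-0.1,"turn":0},{"x":0,"y":0,"z":-0.13,"turn":0},{"x":0,"y":0,"z":-0.13,"turn":0}]' 0.015 20
```

```text
time_s: 11.82
tool_pos: [0.4469, -0.2643, 0.0871]
tool_rot: [179.9, 0.0, 82.8]
force: [-1.0, 0.0, 0.2]
grip_width: 0.0501
grasp_force: 0.0
time_s: 12.82
tool_pos: [0.447, -0.2656, 0.2182]
tool_rot: [179.7, 0.1, 82.7]
force: [0.0, -0.0, -1.1]
grip_width: 0.0274
grasp_force: 20.0
```

```bash
python3 -m crank '[{"x":0.05,"y":0.02,"z":0,"turn":0},{"x":0.1,"y":0.045,"z":0,"turn":0},{"x":0.15,"y":0.07,"z":0,"turn":0},{"x":0.2,"y":0.095,"z":0,"turn":0},{"x":0.25,"y":0.12,"z":0,"turn":0},{"x":0.285,"y":0.139,"z":0,"turn":0},{"x":0.285,"y":0.139,"z":0,"turn":0},{"x":0.285,"y":0.139,"z":0,"turn":0}]'
python3 - <<'E'
from h import *
c,im=snap('wrist','pics/w7.png')
p,A,o=tool();print(p,[px(c,q) for q in ([.6264,.0534,.063],[.565,.0445,.111],p-[0,0,.06])])
E
```

```text
time_s: 13.82
tool_pos: [0.6189, -0.0007, 0.2139]
tool_rot: [-179.8, 0.1, 82.7]
force: [0.0, -0.4, -0.6]
grip_width: 0.0271
grasp_force: 20.0
[ 0.61896689 -0.00144425  0.21427351] [array([317.93339381, 119.73877518]), array([231.13605102, 149.78819544]), array([317.13270268, 225.042853  ])]
```

View pics/w7.png

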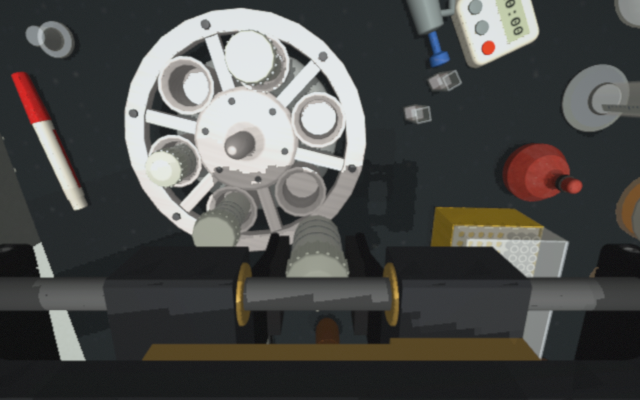

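The target mouth is at (319,118). The other empty mouths are at (302,190) and (186,83). Talls are in sleeves 1 and 4 and a short is in sleeve 3, as planned.

Run:
```python
from h import *
c=cal('wrist');p,A,o=tool()
x=fit(c,[(0,319,118),(5,302,190),(2,186,83)])
for k in (0,): s=sl(x,k); print(k,s.round(4),(A.T@(np.r_[s,.063]-p)).round(4))
print(px(c,[*sl(x,1),.117]),px(c,[*sl(x,3),.095]),px(c,[*sl(x,4),.117]))
```

```text
fit [0.5665 0.0448] 8.5 res mm [ 0.2  0.2 -0.5  0.2  0.3 -0.5]
0 [0.6279 0.054 ] [0.0563 0.002  0.1512]
[248.52946964  53.50651783] [159.37064572 167.24034971] [215.55132204 232.37556985]
```

```bash
python3 -m crank '[{"x":0.04,"y":0.0015,"z":0,"turn":0},{"x":0.056,"y":0.0015,"z":0,"turn":0},{"x":0.056,"y":0.0015,"z":0.04,"turn":0},{"x":0.056,"y":0.0015,"z":0.07,"turn":0},{"x":0.056,"y":0.0015,"z":0.09,"turn":0},{"x":0.056,"y":0.0015,"z":0.105,"turn":0},{"x":0.056,"y":0.0015,"z":0.118,"turn":0},{"x":0.056,"y":0.0015,"z":0.127,"turn":0},{"x":0.056,"y":0.0015,"z":0.129,"turn":0},{"x":0.056,"y":0.0015,"z":0.129,"turn":0}]'
```

```text
time_s: 15.12
tool_pos: [0.6288, 0.0556, 0.087]
tool_rot: [179.9, -0.0, 82.7]
force: [0.2, 0.4, -1.0]
grip_width: 0.027
grasp_force: 20.0
```

```bash
python3 -m crank '[{"x":0,"y":0,"z":0,"turn":0},{"x":0,"y":0,"z":0,"turn":0},{"x":0,"y":0,"z":-0.02,"turn":0},{"x":0,"y":0,"z":-0.07,"turn":0},{"x":0,"y":0,"z":-0.12,"turn":0},{"x":0.035,"y":-0.03,"z":-0.15,"turn":0},{"x":0.075,"y":-0.062,"z":-0.15,"turn":0},{"x":0.115,"y":-0.095,"z":-0.15,"turn":0},{"x":0.155,"y":-0.128,"z":-0.15,"turn":0},{"x":0.195,"y":-0.161,"z":-0.15,"turn":0},{"x":0.21,"y":-0.192,"z":-0.15,"turn":0},{"x":0.21,"y":-0.192,"z":-0.15,"turn":0}]' 0.05
python3 -m crank '[{"x":0,"y":0,"z":0,"turn":0},{"x":0,"y":0,"z":0,"turn":0}]' 0.06
python3 - <<'E'
from h import *
c,im=snap('wrist','pics/w8.png')
c2,im2=snap('top','pics/t8.png')
p,A,o=tool();print(p,px(c,[.4647,.3078,.092]))
cv2.imwrite('pics/v8.png',np.vstack([cv2.resize(im,(480,300)),cv2.resize(im2[130:230,225:385],(480,300),interpolation=cv2.INTER_CUBIC)]))
E
```

```text
time_s: 16.62
tool_pos: [0.4622, 0.2915, 0.2384]
tool_rot: [179.9, -0.0, 83.0]
force: [0.8, 0.0, -0.2]
grip_width: 0.0501
grasp_force: 0.0
time_s: 16.88
tool_pos: [0.466, 0.287, 0.2368]
tool_rot: [180.0, 0.0, 82.5]
force: [-0.5, 0.1, 0.2]
grip_width: 0.0584
grasp_force: 0.0
[0.46569938 0.28725134 0.2365276 ] [311.72481059 163.20399707]
```

View pics/v8.png

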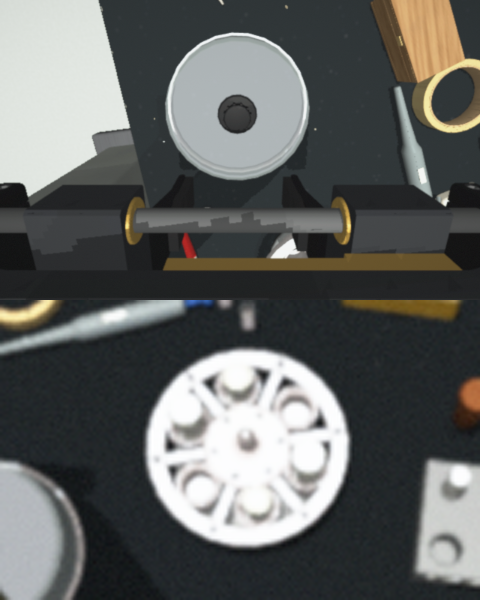

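The lower half shows all four tubes in place, tall across from tall and short across from short, with the rack's slim tube standing. The upper half shows the cover knob at wrist pixel about (316,150).

Run:
```python
from h import *
c=cal('wrist');p,A,o=tool();im=cv2.imread('pics/w8.png')
g=cv2.cvtColor(im,cv2.COLOR_BGR2GRAY);m=np.zeros_like(g);cv2.circle(m,(316,150),45,255,-1)
b=((g<90)&(m>0)).astype(np.uint8);n,_,st,ce=cv2.connectedComponentsWithStats(b);i=1+np.argmax(st[1:,4]);print(st[i],ce[i])
rp=np.array([[166,105],[308,105],[237,181],[237,33]])*4/3
for u,v in rp: print('rim',w(c,u,v,0.002).round(4))
k=w(c,*ce[i],.088);print('knob',k.round(4),(A.T@(k-p)).round(4))
```

```text
[ 291  127   51   51 2081] [315.96492071 151.8063431 ]
rim [0.3698 0.3276 0.002 ]
rim [0.5668 0.3018 0.002 ]
rim [0.4533 0.2006 0.002 ]
rim [0.4805 0.4073 0.002 ]
knob [0.4688 0.3163 0.088 ] [ 0.0292 -0.0007  0.1485]
```

Run:
```python
from h import *
im=cv2.imread('pics/w8.png')
cv2.imwrite('pics/z8.png',cv2.resize(im[35:250,210:425],None,fx=2.75,fy=2.75,interpolation=cv2.INTER_CUBIC))
```

```text
(no output)
```

View pics/z8.png

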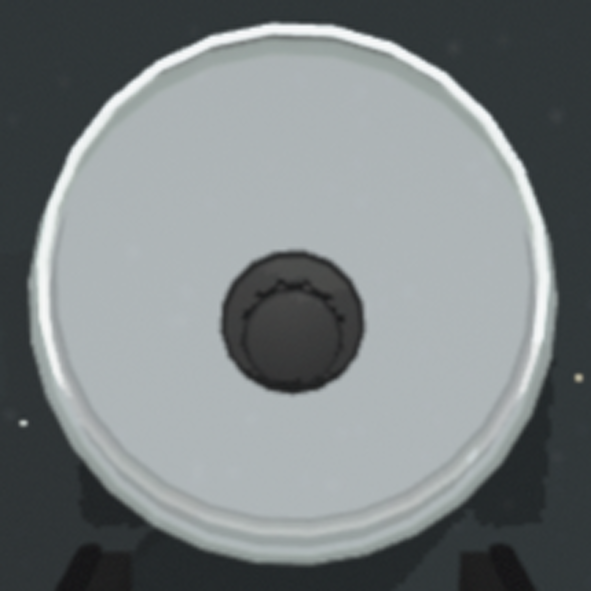

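The knob's top face is at crop (293,338), which is full pixel (316.5,158). A wider dark boss lies beneath it, centred on crop (293,322).

Run:
```python
from h import *
c=cal('wrist');p,A,o=tool();print(p)
for u,v,z in ((316.5,157.9,.092),(316.5,152.1,.07),(316.5,35+23/2.75,.002)):
    k=w(c,u,v,z);print(k.round(4),(A.T@(k-p)).round(4))
```

```text
[0.46569938 0.28725134 0.2365276 ]
[0.4687 0.3119 0.092 ] [ 0.0249 -0.0002  0.1445]
[0.4688 0.3131 0.07  ] [ 0.026  -0.0003  0.1665]
[0.4811 0.4078 0.002 ] [ 0.1216 -0.0004  0.2345]
```

```bash
python3 -m crank '[{"x":0.025,"y":0,"z":0.05,"turn":0},{"x":0.025,"y":0,"z":0.1,"turn":0},{"x":0.025,"y":0,"z":0.13,"turn":0},{"x":0.025,"y":0,"z":0.14,"turn":0},{"x":0.025,"y":0,"z":0.14,"turn":0},{"x":0.025,"y":0,"z":0.14,"turn":0}]'
python3 -m crank '[{"x":0,"y":0,"z":0,"turn":0},{"x":0,"y":0,"z":0,"turn":0},{"x":0,"y":0,"z":0,"turn":0},{"x":0,"y":0,"z":0,"turn":0},{"x":0,"y":0,"z":-0.005,"turn":0},{"x":0,"y":0,"z":-0.01,"turn":0},{"x":0,"y":0,"z":-0.01,"turn":0},{"x":0,"y":0,"z":-0.01,"turn":0}]' 0.01 40
```

```text
time_s: 17.73
tool_pos: [0.4691, 0.3136, 0.0981]
tool_rot: [179.9, -0.1, 82.6]
force: [-0.4, -0.2, 0.5]
grip_width: 0.06
grasp_force: 0.0
time_s: 18.73
tool_pos: [0.4679, 0.313, 0.1065]
tool_rot: [-180.0, 0.0, 82.7]
force: [0.5, 0.2, -1.6]
grip_width: 0.029
grasp_force: 40.0
```

```bash
python3 -m crank '[{"x":0,"y":0,"z":-0.03,"turn":0},{"x":0,"y":0,"z":-0.07,"turn":0},{"x":0,"y":0,"z":-0.11,"turn":0},{"x":0,"y":0,"z":-0.14,"turn":0},{"x":-0.03,"y":0.015,"z":-0.15,"turn":0},{"x":-0.07,"y":0.035,"z":-0.15,"turn":0},{"x":-0.11,"y":0.057,"z":-0.15,"turn":0},{"x":-0.15,"y":0.078,"z":-0.15,"turn":0},{"x":-0.19,"y":0.099,"z":-0.15,"turn":0},{"x":-0.225,"y":0.117,"z":-0.15,"turn":0},{"x":-0.245,"y":0.128,"z":-0.15,"turn":0},{"x":-0.253,"y":0.1315,"z":-0.15,"turn":0}]'
python3 -m crank '[{"x":0,"y":0,"z":0,"turn":0},{"x":0,"y":0,"z":0,"turn":0},{"x":0,"y":0,"z":0.01,"turn":0},{"x":0,"y":0,"z":0.01,"turn":0}]'
python3 - <<'E'
from h import *
c,im=snap('wrist','pics/w9.png'); c2,im2=snap('side','pics/s9.png')
p,A,o=tool();print(p,o['tool_rot'],px(c,[*p[:2],p[2]-.006]),px(c2,[.5658,.044,p[2]-.098]),px(c2,[.5658,.044,.063]))
cv2.imwrite('pics/v9.png',np.vstack([cv2.resize(im,(480,300)),cv2.resize(im2[110:260,240:480],(480,300),interpolation=cv2.INTER_CUBIC)]))
E
```

```text
time_s: 20.23
tool_pos: [0.5663, 0.0445, 0.2562]
tool_rot: [-180.0, -0.0, 82.6]
force: [-0.3, -0.1, -0.6]
grip_width: 0.029
grasp_force: 40.0
time_s: 20.72
tool_pos: [0.5652, 0.0459, 0.2453]
tool_rot: [-179.9, 0.0, 82.7]
force: [1.5, 0.4, -1.5]
grip_width: 0.0286
grasp_force: 40.0
[0.56585069 0.04563083 0.24620336] [-1.79964957e+02  9.01573133e-03  8.26995396e+01] [317.85469756 266.78026474] [358.05766277 167.7591807 ] [355.93639967 197.96209644]
```

View pics/v9.png

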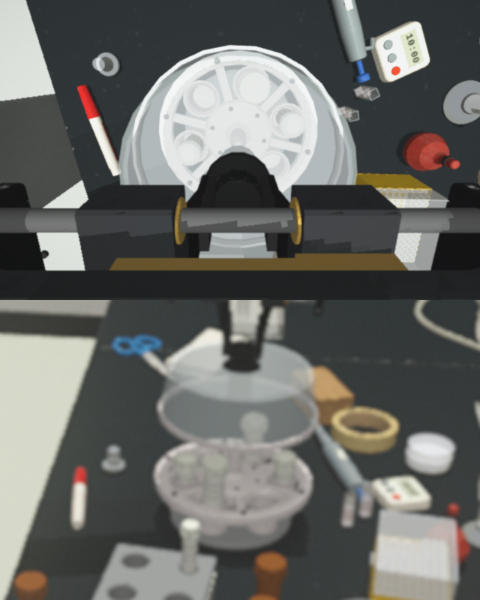

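The cover hangs level over the rotor in the side view. Its rim centre at about (359,164) is slightly above the predicted (358,168), so I'll check its fore-aft position against the wrist view. There the far rim is at v≈61.

Run:
```python
from h import *
c=cal('wrist');p,A,o=tool()
for z in (.098,.090): print(px(c,p+A@np.array([.0955,0,z])), [px(c,p+A@np.array([0.05,s*.0826,z])).round(0) for s in (1,-1)])
im=cv2.imread('pics/w9.png');print(im[45:85,316].mean(1).round())
c2=cal('side');g=cv2.imread('pics/s9.png').mean(2)
t=np.linspace(0,2*np.pi,360)
# match of projected rim circle edge brightness over shifts
gx=cv2.GaussianBlur(g,(0,0),1.)
gm=gx-cv2.GaussianBlur(g,(0,0),5)
best=[]
for dz in np.arange(-.015,.0151,.003):
  for dy in np.arange(-.02,.0201,.004):
    s=0
    for r in (.0945,):
      P=np.array([px(c2,[p[0]+r*np.cos(a),p[1]+dy+r*np.sin(a),p[2]-.098+dz]) for a in t[::4]]).astype(np.float32)
      s+=cv2.remap(gm.astype(np.float32),P[:,0].copy(),P[:,1].copy(),1).mean()
    best.append((round(float(s),2),round(dz,3),round(dy,3)))
print(sorted(best)[-8:])
```

```text
[316.68395568  60.24312972] [array([441., 133.]), array([193., 133.])]
[316.66528292  59.15958378] [array([445., 134.]), array([189., 134.])]
[ 53.  53.  52.  52.  52.  52.  53.  52.  53.  51.  52.  52.  53.  53.
  60. 125. 230. 244. 245. 244. 226. 166. 175. 204. 211. 212. 212. 212.
 213. 228. 237. 240. 241. 241. 237. 228. 223. 223. 223. 223.]
[(18.05, np.float64(0.012), np.float64(-0.008)), (18.07, np.float64(0.003), np.float64(0.012)), (18.13, np.float64(-0.003), np.float64(0.02)), (18.13, np.float64(0.009), np.float64(0.0)), (18.21, np.float64(0.009), np.float64(-0.004)), (18.32, np.float64(-0.0), np.float64(0.016)), (18.59, np.float64(0.003), np.float64(0.008)), (18.63, np.float64(0.006), np.float64(0.004))]
```

The far rim matches the prediction (60.5 against 60.2), so the cover is centred. I'll lower it gently.

```bash
python3 -m crank '[{"x":0,"y":-0.0005,"z":0.015,"turn":0},{"x":0,"y":-0.0005,"z":0.03,"turn":0},{"x":0,"y":-0.0005,"z":0.045,"turn":0},{"x":0,"y":-0.0005,"z":0.058,"turn":0},{"x":0,"y":-0.0005,"z":0.068,"turn":0},{"x":0,"y":-0.0005,"z":0.075,"turn":0},{"x":0,"y":-0.0005,"z":0.078,"turn":0},{"x":0,"y":-0.0005,"z":0.078,"turn":0}]'
python3 -m crank '[{"x":0,"y":0,"z":0.002,"turn":0},{"x":0,"y":0,"z":0.004,"turn":0},{"x":0,"y":0,"z":0.006,"turn":0},{"x":0,"y":0,"z":0.006,"turn":0},{"x":0,"y":0,"z":0.006,"turn":0}]'
```

```text
time_s: 21.82
tool_pos: [0.5657, 0.0454, 0.1686]
tool_rot: [180.0, 0.0, 82.7]
force: [0.4, 0.1, -1.1]
grip_width: 0.0285
grasp_force: 40.0
time_s: 22.45
tool_pos: [0.5656, 0.0454, 0.1625]
tool_rot: [-180.0, 0.0, 82.7]
force: [0.0, 0.2, -1.1]
grip_width: 0.0284
grasp_force: 40.0
```

Not quite in contact yet (seat expected near TCP z 0.161), so I'll creep on.

```bash
python3 -m crank '[{"x":0,"y":0,"z":0.001,"turn":0},{"x":0,"y":0,"z":0.002,"turn":0},{"x":0,"y":0,"z":0.002,"turn":0},{"x":0,"y":0,"z":0.002,"turn":0}]'
python3 -m crank '[{"x":0,"y":0,"z":0.001,"turn":0},{"x":0,"y":0,"z":0.001,"turn":0},{"x":0,"y":0,"z":0.001,"turn":0}]'
```

```text
time_s: 22.95
tool_pos: [0.5656, 0.0454, 0.1605]
tool_rot: [180.0, 0.0, 82.7]
force: [0.5, 0.0, -0.8]
grip_width: 0.0283
grasp_force: 40.0
time_s: 23.32
tool_pos: [0.5657, 0.0454, 0.1597]
tool_rot: [180.0, 0.0, 82.7]
force: [0.7, -0.9, -1.0]
grip_width: 0.0288
grasp_force: 40.0
```

```bash
python3 -m crank '[{"x":0,"y":0,"z":0.001,"turn":0},{"x":0,"y":0,"z":0.001,"turn":0},{"x":0,"y":0,"z":0.001,"turn":0}]'
python3 -m crank '[{"x":0,"y":0,"z":0.001,"turn":0},{"x":0,"y":0,"z":0.001,"turn":0},{"x":0,"y":0,"z":0.001,"turn":0}]'
```

```text
time_s: 23.7
tool_pos: [0.5659, 0.0455, 0.1594]
tool_rot: [180.0, 0.0, 82.7]
force: [-1.6, 0.1, 6.0]
grip_width: 0.0287
grasp_force: 40.0
time_s: 24.08
tool_pos: [0.5659, 0.0454, 0.1593]
tool_rot: [179.9, 0.0, 82.7]
force: [-3.6, -0.7, 10.2]
grip_width: 0.0283
grasp_force: 40.0
```

Contact is made at the expected height. Now release and rise, then check from the side.

```bash
python3 -m crank '[{"x":0,"y":0,"z":-0.001,"turn":0},{"x":0,"y":0,"z":-0.001,"turn":0},{"x":0,"y":0,"z":-0.001,"turn":0},{"x":0,"y":0,"z":-0.001,"turn":0},{"x":0,"y":0,"z":-0.02,"turn":0},{"x":0,"y":0,"z":-0.06,"turn":0},{"x":-0.04,"y":0,"z":-0.1,"turn":0},{"x":-0.06,"y":0,"z":-0.1,"turn":0},{"x":-0.06,"y":0,"z":-0.1,"turn":0}]' 0.06
python3 - <<'E'
from h import *
c,im=snap('wrist','pics/w10.png'); c2,im2=snap('side','pics/s10.png')
p,A,o=tool();print(p,px(c,[.5658,.0448,.155]),px(c2,[.5658,.0448,.155]),px(c2,[.5658,.0448,.063]))
cv2.imwrite('pics/v10.png',np.vstack([cv2.resize(im,(480,300)),cv2.resize(im2[110:260,240:480],(480,300),interpolation=cv2.INTER_CUBIC)]))
E
```

```text
time_s: 25.2
tool_pos: [0.5583, -0.0161, 0.259]
tool_rot: [179.9, 0.0, 82.5]
force: [0.4, 0.8, -0.4]
grip_width: 0.0598
grasp_force: 0.0
[ 0.55788992 -0.01301402  0.25782542] [315.53801521 115.00108508] [358.23708779 165.10509862] [355.94083317 197.80348043]
```

View pics/v10.png

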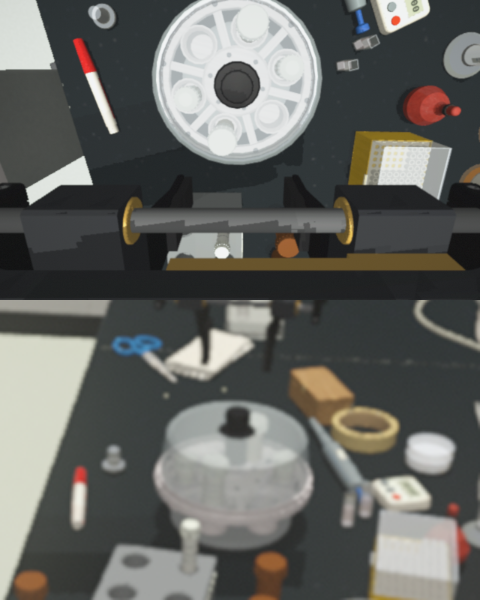

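The cover sits level on the flange: the wrist view shows the knob at (316,116), against a predicted (316,115). All four tubes are under it, the slim tube stands in the rack, and the gripper is clear.

```bash
python3 -c "
from cell import env
print(env.sign_off())"
```

```text
the job is handed in; nothing more can be done
None
```

I loaded the four wide tubes into the rotor with each twin opposite, set the cover on its rim and released it, and left the slim tube in the rack. I handed the job in at about 25 s; the last pictures show it all in place, but the sign-off gave no verdict.

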